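# Set the tub filler to ring sweets and start it

### The arm

A 6-joint arm with a two-finger parallel gripper is mounted at the origin on the work surface. World frame = base frame: x ahead of the robot, y to its left, z up, the work surface at z = 0. Lengths are in m, angles in rad, forces in N, time in s.
With the tool pointing down it reaches from about 0.3 to 0.775 m from the base axis. Payload 14.6 kg.
Tool frame: the origin (TCP) lies midway between the tips of the shut fingers; the grasp point (between the pads) lies 19 mm behind it; z points along the fingers, y is the line along which they close (so a half turn about z gives the same grasp; the last joint's range is limited). The gripper opens to 94 mm and grips with 3 to 60 N. Pads are 16 mm wide; open, the fingers measure 119 mm over their backs; the gripper's body (75 mm by 177 mm) begins 78 mm behind the grasp point.
Start: joints at [1.207, 0.3, 1.521, -0, 1.321, -0.067], TCP at [0.161, 0.526, 0.205] pointing down, gripper open.
Joint ranges: [-3.03, 3.03], [-0.79, 2.21], [0.23, 2.52], [-1.04, 4.18], [0, 3.07], [-2.55, 2.55]. Speed limits (rad/s): [2.22, 2.22, 2.57, 3.14, 3.14, 3.14].

### API

Orientations are given as [roll, pitch, yaw] about the fixed x, y, z axes, in that order (R = Rz(yaw) Ry(pitch) Rx(roll)).
In Python, from station import ctrl gives the robot as it stands. The module is installed in compiled form; this text tells all that it offers.
- The arm moves only by the tool servo_tool, never from a script. Its argument "plan" is a list of rows, each a list of 7 numbers: the opening in per cent of the stroke, from 0 (shut) to 100 (fully open), then the shift along the tool's x, y, z in m, then the turn, a rotation vector about the tool's x, y, z in rad. A call has exactly 8 rows; each row shifts and turns the commanded pose from where the row before left it, along the tool's axes as they then stand; what a row does not reach is not made up. A row lasts 1/8 s, in which the tool goes at most 62.5 mm and 10.7 degrees, less where a joint would pass 70% of its speed; a pose out of reach is approached as far as the arm can. A call with a gripper value outside its range is refused whole. The fingers move at their own pace and stop on an object; "force" is the grip in N (left out, the last holds). Time passes only in rows, so rows that do not move let the fingers close, or fill a call up. It gives the time, the measured TCP pose, the force, the opening and the grip force at its end, in the units of the state.
- ctrl.get_obs(): the state, without advancing time (a new reading comes with each control period).
- ctrl.camera(name): name is "side" or "top"; returns a dict with "pixels" (480x640x3 uint8, red, green, blue), "z_map" (480x640 float32, m along the optical axis (not along the pixel's ray), 0 where there is no reading), "mtx" (3x3 intrinsics, pixels), "dist" ([k1, k2, p1, p2, k3] as OpenCV has them; the pictures are not rectified), "pose" (4x4, takes a point from camera to world coordinates). Camera axes: x right, y up, looking along -z (the intrinsics and any distortion apply to the point x, -y, -z); pixel columns grow to the right and rows downward; lengths in m; the calibration is good to about 2 mm. A picture is of the moment at which its call begins.
- ctrl.hand_in(): hands the job in; it is judged then, once.
The state is a dict: "time_s": time; "qpos": joint angles; "joint_vel": joint speeds; "tau": joint torques, N m; "ee_pos": TCP position; "eef_rot": TCP orientation; "force": force on the tool from outside, world axes, zero at the start; "moment": the same for the moment, N m; "grip_width": finger opening in m; "grip_force": force on a finger pad.
Only numpy, scipy, OpenCV 4.12 (cv2) and the standard library are available. Lean on these libraries where they do the work, as an engineer would, in place of code of your own. Each camera call takes 0.05 s, during which the arm holds its last target. There are 200 camera calls.

### The job

Set the tub filler to ring sweets: push the selector's upright tab round, from one side and without pinching it, until the pointer points at the middle of the ring-shaped label. Only then press the start button all the way down and let it come up again. Leave the jar, tubs, scoop and the other loose things where they are.

Things in the scene. Friction and masses are not known exactly. Their poses are not given: they have to be found in the camera images.
- dial_axis (a point): the centre of the sweet selector, on its vertical turning axis, on top of its disc (73 mm above the table). The selector is a flat aluminium disc 156 mm across, 12 mm thick, with a low hub (36 mm across, 8 mm high), on top of a grey console 260 x 280 mm and 60 mm tall that is fixed to the table and turned by up to 0.25 rad. Along the console's far edge stands a fixed bank of four open hoppers 136 mm tall, starting 130 mm from this axis
- selector (a joint): angle of the selector in rad, 0 = pointer straight towards the console's near edge (an empty place between the labels), growing anticlockwise seen from above. Stops at -1.75 and 1.75. It has no clicks or springs: it turns with steady friction (about 2 to 3 N at the tab), does not coast noticeably at finger speeds up to 0.1 m/s, and stays where it is left. It starts within 0.2 of zero; the four label places lie at about -1.33, -0.66, 0.66 and 1.33
- tab (a point): centre of the top edge of the selector's upright black tab. The tab stands on the disc, 42 mm tall (from 73 mm to 115 mm above the table), 34 mm long in the radial direction (43 to 77 mm from the axis) and 16 mm thick across; it turns with the disc and lies on the pointer's line. A finger can be lowered on either side of it and push it round. The disc's surface is free on both sides of it
- aim (a point): an invisible point on the pointer's line, turning with the selector, 108 mm from the axis (the small black pointer nose at the disc's rim ends 89 mm from the axis): it lies right over the middle of a label when the pointer points at that label
- tab_cheek_cw: one side face of the tab, the side that is pushed to turn the selector anticlockwise, that is, towards larger joint values (a 4 mm thick cheek, 30 x 37 mm, that gives by at most 1 mm under the finger). Origin: on the disc, in the middle of the tab's foot (not on the face); moves with the tab
- tab_cheek_ccw: the opposite side face of the tab, the side that is pushed to turn the selector clockwise, towards smaller joint values; same size and the same origin as the other
- label_ring: raised white picture label in the shape of a ring (28 mm across with a 14 mm hole, 5 mm thick), fixed to the console top 108 mm from the dial's axis. Origin: centre of its underside. It is drawn at any of the four label places
- label_ball: another raised white label, a solid round button 27 mm across, at another of the four places. Origin: centre of its underside
- label_square: another raised white label, a 23 mm square. Origin: centre of its underside
- label_stick: another raised white label, a narrow bar 9 x 30 mm. Origin: centre of its underside
- button_top (a point): centre of the top of the black start button, 36 mm across, 66 mm above the table when up, on a grey box 80 x 80 x 50 mm fixed to the table to the left or the right of the filler. It is pressed straight down
- start_button (a joint): travel of the start button in m: 0 up, 0.006 fully down. It has a spring: it begins to move at about 1.5 N, is fully down at about 5 N, and comes back up by itself
- jar: closed sweet jar with a metal cap, 76 mm across, 100 mm tall; a bystander, stands on the side of the filler where the start box is not. Origin: centre of underside
- open_tub: empty clear-plastic (whitish) round tub, 68 mm across the rim, 52 mm tall, under the chute at the filler's +y end; a bystander. Origin: centre of underside
- tub_a: filled square sweet tub with a clear lid, 106 x 106 x 58 mm; a bystander. Origin: centre of underside
- tub_b: filled square sweet tub with a clear lid, 106 x 106 x 58 mm; a bystander. Origin: centre of underside
- scoop: metal sweet scoop lying down, about 155 mm long, 52 mm high; a bystander. Origin: on the table, where cup and handle meet
- label_roll: roll of paper labels standing on its end, 70 mm across, 30 mm tall; a bystander. Origin: centre of underside
- spare_lid: loose clear-plastic (whitish) lid, 106 x 106 x 8 mm, lying flat; a bystander. Origin: centre of underside
Things that resemble listed ones, but are neither listed nor needed, are in the scene too. Leave any blue look-alike of the part that bears button_top alone.

How it is judged:
By the outcome, as a careful person would: the job done as asked, in the order asked, and still so for the second after the job is handed in, with the robot touching nothing.
It also fails if it takes over 45 s, if anything falls off the work surface, if the arm or the gripper's body presses on something with over 40 N, if the wrist force passes 120 N, or if a joint passes its speed limit or range.

## Working session

There is one attempt and no reset: what is moved stays moved. The work goes in short steps, Python scripts to look and compute and a tool call to move; the robot and the scene stay as the last step left them, time stands still between calls to the robot, and variables do not carry over. Pictures are saved under pics/ and viewed, at most 10 in all, crops included, and the job is handed in when it is done.

Besides the shell and the picture viewer there is one more tool, called after "Request:" as a command line: name --pt "numbers of a row" for each row, then --argument value for the rest. servo_tool: Moves the arm, as the interface text tells. Its arguments: {"type":"object","properties":{"plan":{"type":"array","items":{"type":"array","items":{"type":"number"}}},"force":{"type":"number"}},"required":["plan"]}

```bash
mkdir -p pics; cat > h.py <<'E'
import numpy as np, cv2
from station import ctrl
def snap(n,f):
    c=ctrl.camera(n); cv2.imwrite('pics/'+f,c['pixels'][:,:,::-1]); np.savez(f'pics/{f}.npz',**c); return c
def world(c,u,v,z=None):
    "pixel -> world by depth map, or on plane of height z"
    p=cv2.undistortPoints(np.array([[[u,v]]],float),c['mtx'],c['dist'])[0,0]
    d=np.array([p[0],-p[1],-1.]); R=c['pose'][:3,:3]; t=c['pose'][:3,3]
    s=c['z_map'][int(round(v)),int(round(u))] if z is None else (z-t[2])/(R@d)[2]
    return t+R@d*s
E
python3 - <<'E'
from h import *
for n in('top','side'):
    c=snap(n,n+'1.png'); print(c['pose'].round(3).tolist(),c['dist'])
o=ctrl.get_obs(); print(o['time_s'],o['ee_pos'],o['eef_rot'],o['force'])
E
```

```text
[[-0.019, 0.995, -0.102, 0.448], [-1.0, -0.019, 0.009, -0.069], [0.007, 0.103, 0.995, 1.089], [0.0, 0.0, 0.0, 1.0]] [-0.11186735  0.          0.          0.          0.        ]
[[-0.981, 0.129, -0.147, 0.358], [-0.196, -0.668, 0.718, 0.713], [-0.005, 0.733, 0.68, 0.874], [0.0, 0.0, 0.0, 1.0]] [-0.03005081  0.          0.          0.          0.        ]
0.1 [0.16077446 0.52573426 0.20495704] [-3.14060117e+00 -5.83874570e-05  2.84481533e+00] [-0.09958767  1.54191488 -0.01917031]
```

View pics/top1.png

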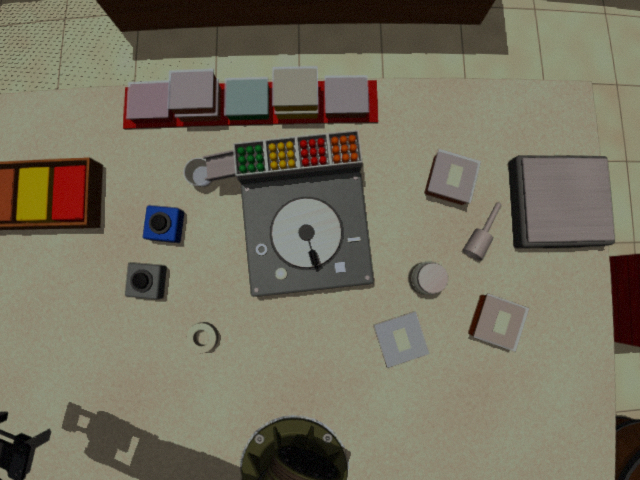

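View pics/side1.png

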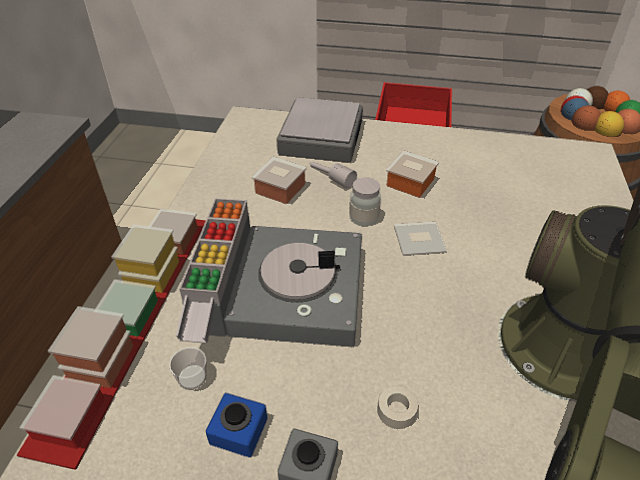

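The top view shows the selector hub at about (306,232), with its tab at (314,259). The ring label is at (261,249), the clockwise-most place, around -1.33. The ball is at (281,273), the square at (340,267) and the stick at (354,240). The grey start box has its button at (142,281), and the blue look-alike is at (160,223). The side view agrees: ring at (304,310), grey button at (308,455). I'll rectify both views onto the label plane to measure.

```bash
cat >> h.py <<'E'
def load(f): return dict(np.load(f'pics/{f}.npz'))
def ortho(c,cx,cy,z,half=.16,n=560):
    "plane z seen from above; up=+x left=+y"
    g=np.linspace(half,-half,n); X,Y=np.meshgrid(cx+g,cy+g,indexing='ij')
    P=np.stack([X,Y,np.full_like(X,z)],-1).reshape(-1,3)
    Q=(P-c['pose'][:3,3])@c['pose'][:3,:3]; Q=Q*[1,-1,-1]
    uv=cv2.projectPoints(Q,np.zeros(3),np.zeros(3),c['mtx'],c['dist'])[0].reshape(n,n,2).astype(np.float32)
    return cv2.remap(c['pixels'],uv[...,0],uv[...,1],cv2.INTER_LINEAR)
E
python3 - <<'E'
from h import *
t,s=load('top1.png'),load('side1.png')
pts={'hub':[(306,232),(297,266)],'ring':[(261,249),(304,310)],'ball':[(281,273),(335,298)],'square':[(340,267),(340,252)],'stick':[(354,240),(316,238)],'button':[(142,281),(308,455)],'tab':[(314,259),(327,255)],'consoleedge':[(300,280),(340,320)]}
for k,(a,b) in pts.items():
    print(k,world(t,*a).round(3),world(s,*b).round(3))
c=world(t,306,232,.081); print(c)
im=[]
for q in(t,s):
    o=ortho(q,c[0],c[1],.065,.13,400); im.append(o)
cv2.imwrite('pics/ortho.png',np.hstack(im)[:,:,::-1])
E
```

```text
hub [ 0.551 -0.039  0.08 ] [ 0.552 -0.037  0.081]
ring [0.517 0.064 0.058] [0.516 0.06  0.061]
ball [0.462 0.018 0.066] [0.461 0.023 0.068]
square [ 0.473 -0.114  0.065] [ 0.473 -0.11   0.066]
stick [ 0.532 -0.146  0.068] [ 0.533 -0.143  0.068]
button [0.448 0.336 0.065] [0.448 0.348 0.066]
tab [ 0.49  -0.057  0.114] [ 0.491 -0.051  0.11 ]
consoleedge [ 0.445 -0.023  0.058] [0.443 0.071 0.06 ]
[ 0.55117497 -0.03938159  0.081     ]
```

View pics/ortho.png

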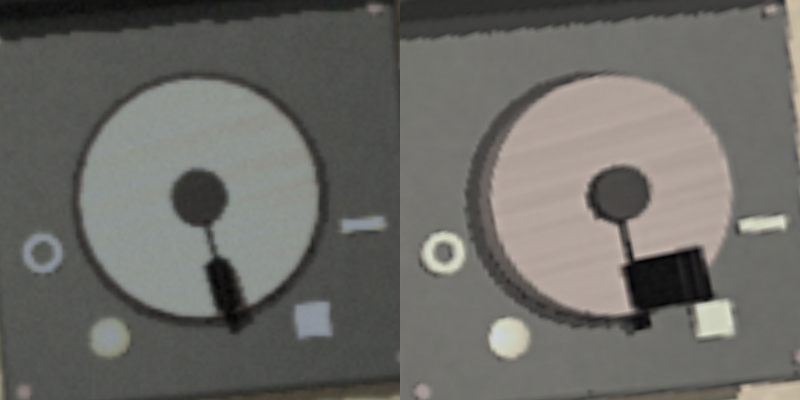

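The rectified label plane (left half top camera, right half side camera) has the ring at (42,253) and (43,252). The ball is at (110,338), the square at (314,320), the stick at (362,225), the hub at about (199,197) and the pointer nose at about (234,322). The two views agree, so I'll compute the centres numerically.

```bash
cat >> h.py <<'E'
from scipy.optimize import least_squares
C0=np.array([.5512,-.0394])
def labels(c):
    "centres of the white labels on z=.065 by bright blobs"
    o=cv2.cvtColor(ortho(c,*C0,.065,.13,1040),cv2.COLOR_RGB2GRAY); out=[]
    for (x,y) in [(42,253),(110,338),(314,320),(362,225)]:
        x,y=int(x*2.6),int(y*2.6); h=62; w=o[y-h:y+h,max(x-h,0):x+h]; x0=max(x-h,0)
        th=cv2.threshold(w,0,255,cv2.THRESH_OTSU)[1]
        n,l,st,ce=cv2.connectedComponentsWithStats(th)
        i=1+np.argmax(st[1:,4]); u,v=ce[i]+[x0,y-h]
        out.append(C0+(.13-np.array([v,u])*.26/1039))
    return np.array(out)
def cen(L): return least_squares(lambda p:np.linalg.norm(L-p,axis=1)-.108,C0).x
E
python3 - <<'E'
from h import *
for f in('top1.png','side1.png'):
    c=load(f);L=labels(c);p=cen(L)
    print(f,L.round(4).tolist(),p.round(4),np.linalg.norm(L-p,axis=1).round(4),np.arctan2(*(L-p)[:,::-1].T).round(3))
    hsv=ortho(c,*p,.073,.13,1040); g=cv2.cvtColor(hsv,cv2.COLOR_RGB2GRAY)
    m=cv2.threshold(g,0,255,cv2.THRESH_OTSU)[1]
    cs=max(cv2.findContours(m,0,2)[0],key=cv2.contourArea); (u,v),r=cv2.minEnclosingCircle(cs)
    print('disc',p+(.13-np.array([v,u])*.26/1039),r*.25)
    z=c['z_map']; vv,uu=np.mgrid[0:480,0:640]
    # button: dark round top; tab: points above 0.105
    W=lambda u,v:world(c,u,v)
    T=[]
    for v in range(200,300):
        for u in range(270,370):
            if z[v,u]>0:
                w=W(u,v)
                if .1<w[2]<.12 and np.linalg.norm(w[:2]-p)<.09: T.append(w)
    T=np.array(T); print('tab',len(T),T.mean(0),T.min(0),T.max(0))
    B=[]
    for u0,v0 in [(142,281) if f[0]=='t' else (308,455)]:
        for v in range(v0-25,min(v0+25,480)):
            for u in range(u0-25,u0+25):
                w=W(u,v)
                if .06<w[2]<.07 and c['pixels'][v,u].max()<45:B.append(w)
    B=np.array(B);print('button',len(B),np.median(B,0),(B.min(0)+B.max(0))/2)
E
```

```text
top1.png [[0.5168, 0.0633], [0.4615, 0.0196], [0.4732, -0.113], [0.5354, -0.1457]] [ 0.552 -0.039] [0.1082 0.1078 0.1081 0.108 ] [ 1.903  2.567 -2.387 -1.725]
disc [ 0.55188715 -0.03903143] 77.0169677734375
tab 111 [ 0.49361367 -0.0553801   0.11168568] [ 0.47710821 -0.0649682   0.10119892] [ 0.50913566 -0.0458007   0.11756973]
button 191 [0.45026577 0.34132046 0.06521949] [0.4492758  0.34218548 0.06475056]
side1.png [[0.5167, 0.062], [0.4614, 0.0199], [0.4736, -0.1144], [0.5357, -0.1456]] [ 0.5518 -0.0395] [0.1074 0.1081 0.1082 0.1073] [ 1.903  2.56  -2.378 -1.721]
disc [ 0.55240597 -0.03953357] 78.19544982910156
tab 145 [ 0.49413688 -0.05056222  0.11002457] [ 0.47777245 -0.05996247  0.10005067] [ 0.51047623 -0.04147267  0.11880789]
button 396 [0.44895882 0.34312512 0.0654508 ] [0.44964343 0.34149451 0.06495007]
```

```bash
cat >> h.py <<'E'
from scipy.spatial.transform import Rotation as Ro
AX=np.array([.552,-.0393]); RING=1.903
def rows(way,start=None):
    "way: list of (x,y,z,yaw), one per row; prints rounded rows from the present pose"
    o=ctrl.get_obs(); p=np.array(o['ee_pos']); R=Ro.from_euler('xyz',o['eef_rot'])
    if start is not None: p=np.array(start[:3]); R=Ro.from_euler('xyz',[np.pi,0,start[3]])
    out=[]
    for *q,yaw in way:
        d=R.inv().apply(np.array(q)-p).round(3)
        e=R.as_euler('xyz')[2]; w=round(float((e-yaw+np.pi)%(2*np.pi)-np.pi),2)
        p=p+R.apply(d); R=R*Ro.from_rotvec([0,0,w]); out.append([0,*d.tolist(),0,0,w])
    for i in range(0,len(out),8): print(str(out[i:i+8]).replace('0.0,','0,'))
    print('end',p.round(4),R.as_euler('xyz').round(3))
def pose(th,off,z,r=.06):
    "tool with x along the clockwise tangent, off behind the tab's midline at world angle th"
    rad=np.array([np.cos(th),np.sin(th)]); cw=np.array([np.sin(th),-np.cos(th)])
    x,y=AX+r*rad-off*cw; return (x,y,z,np.arctan2(cw[1],cw[0]))
E
python3 - <<'E'
from h import *
o=ctrl.get_obs(); a=np.array([*o['ee_pos'],o['eef_rot'][2]]); b=np.array(pose(3.415,.028,.205)); print(b)
b[3]=(b[3])%(2*np.pi)
rows([a+(b-a)*k/16 for k in range(1,17)])
E
```

```text
[ 0.501789   -0.08246081  0.205       1.84420367]
[[0, -0.031, -0.03, 0, 0, 0, 0.06], [0, -0.034, -0.028, 0, 0, 0, 0.07], [0, -0.035, -0.026, 0, 0, 0, 0.06], [0, -0.037, -0.024, 0, 0, 0, 0.06], [0, -0.037, -0.021, 0, 0, 0, 0.06], [0, -0.04, -0.019, 0, 0, 0, 0.07], [0, -0.04, -0.016, 0, 0, 0, 0.06], [0, -0.041, -0.014, 0, 0, 0, 0.06]]
[[0, -0.043, -0.012, 0, 0, 0, 0.06], [0, -0.042, -0.008, 0, 0, 0, 0.07], [0, -0.043, -0.006, 0, 0, 0, 0.06], [0, -0.044, -0.003, 0, 0, 0, 0.06], [0, -0.044, -0.001, 0, 0, 0, 0.06], [0, -0.043, 0.002, 0, 0, 0, 0.07], [0, -0.043, 0.005, 0, 0, 0, 0.06], [0, -0.043, 0.008, 0, 0, 0, 0.06]]
end [ 0.5018 -0.0823  0.2054] [-3.141e+00  1.000e-03  1.845e+00]
```

Request:
servo_tool --pt "0 -0.031 -0.03 0 0 0 0.06" --pt "0 -0.034 -0.028 0 0 0 0.07" --pt "0 -0.035 -0.026 0 0 0 0.06" --pt "0 -0.037 -0.024 0 0 0 0.06" --pt "0 -0.037 -0.021 0 0 0 0.06" --pt "0 -0.04 -0.019 0 0 0 0.07" --pt "0 -0.04 -0.016 0 0 0 0.06" --pt "0 -0.041 -0.014 0 0 0 0.06" --force 20

```text
time_s: 1.1
ee_pos: [0.3316, 0.221, 0.2054]
eef_rot: [-3.142, -0.0, 2.343]
force: [1.3, -0.4, -0.5]
grip_width: 0.0174
grip_force: 0.0
```

Request:
servo_tool --pt "0 -0.043 -0.012 0 0 0 0.06" --pt "0 -0.042 -0.008 0 0 0 0.07" --pt "0 -0.043 -0.006 0 0 0 0.06" --pt "0 -0.044 -0.003 0 0 0 0.06" --pt "0 -0.044 -0.001 0 0 0 0.06" --pt "0 -0.043 0.002 0 0 0 0.07" --pt "0 -0.043 0.005 0 0 0 0.06" --pt "0 -0.043 0.008 0 0 0 0.06"

```text
time_s: 2.1
ee_pos: [0.5023, -0.0834, 0.2052]
eef_rot: [-3.141, -0.0, 1.843]
force: [0.3, 0.3, 0.8]
grip_width: 0.0005
grip_force: 0.0
```

Request:
servo_tool --pt "0 0 0 0.02 0 0 0" --pt "0 0 0 0.02 0 0 0" --pt "0 0 0 0.02 0 0 0" --pt "0 0 0 0.02 0 0 0" --pt "0 0 0 0.02 0 0 0" --pt "0 0 0 0.015 0 0 0" --pt "0 0 0 0.006 0 0 0" --pt "0 0 0 0 0 0 0"

```text
time_s: 3.1
ee_pos: [0.5019, -0.082, 0.0844]
eef_rot: [-3.141, -0.0, 1.845]
force: [0.7, -0.9, 0.3]
grip_width: 0.0002
grip_force: 0.0
```

```bash
python3 - <<'E'
from h import *
o=ctrl.get_obs();print(o['ee_pos'],o['eef_rot'],o['force'])
snap('side','side2.png'); c=load('side2.png')
cv2.imwrite('pics/side2c.png',cv2.resize(c['pixels'][180:380,200:420,::-1],None,fx=3,fy=3))
# push: finger midline offset .016 -> stop 0.12 rad short of ring
ths=3.415+ (RING+.12-3.415)*np.arange(1,15)/14
rows([pose(3.415,.021,.083)]+[pose(3.415,.016,.083)]+[pose(t,.016,.083) for t in ths])
E
```

```text
[ 0.5018974  -0.08203914  0.08444755] [-3.14136315e+00 -9.02234099e-05  1.84486106e+00] [ 0.73461514 -0.91607435  0.31774259]
[[0, 0.007, -0, 0.002, 0, 0, 0.0], [0, 0.005, -0, -0, 0, 0, 0.0], [0, 0.006, -0.002, -0, 0, 0, 0.1], [0, 0.006, -0.001, -0, 0, 0, 0.1], [0, 0.006, -0.001, -0, 0, 0, 0.1], [0, 0.006, -0.002, -0, 0, 0, 0.1], [0, 0.006, -0.001, -0, 0, 0, 0.1], [0, 0.006, -0.001, -0, 0, 0, 0.1]]
[[0, 0.006, -0.001, -0, 0, 0, 0.1], [0, 0.006, -0.002, -0, 0, 0, 0.1], [0, 0.006, -0.001, -0, 0, 0, 0.1], [0, 0.006, -0.001, -0, 0, 0, 0.09], [0, 0.006, -0.002, -0, 0, 0, 0.1], [0, 0.006, -0.001, -0, 0, 0, 0.1], [0, 0.006, -0.001, -0, 0, 0, 0.1], [0, 0.006, -0.002, -0, 0, 0, 0.1]]
end [0.5109 0.008  0.0828] [ 3.141 -0.     0.455]
```

View pics/side2c.png

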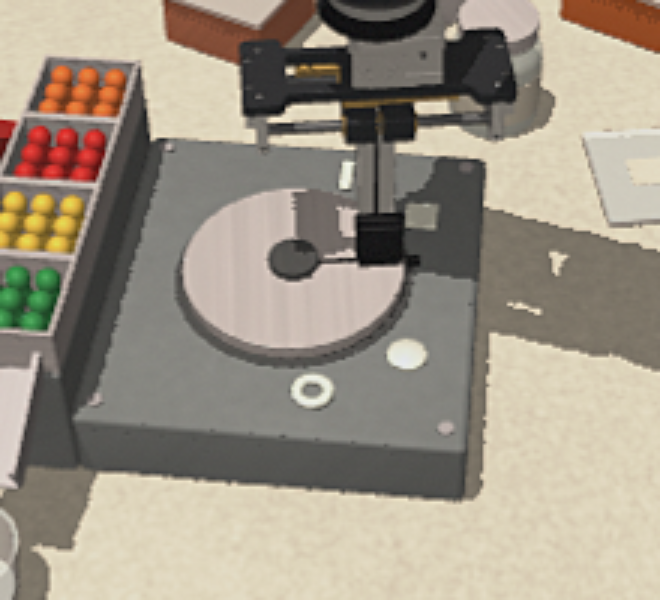

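The side crop shows the shut fingers just behind the tab (tab at about (380,238)), on its anticlockwise side. The path towards the ring at (313,391) is free, so I'm pushing now.

Request:
servo_tool --pt "0 0.007 0 0.001 0 0 0" --pt "0 0.005 0 0 0 0 0" --pt "0 0.006 -0.002 0 0 0 0.1" --pt "0 0.006 -0.001 0 0 0 0.1" --pt "0 0.006 -0.001 0 0 0 0.1" --pt "0 0.006 -0.002 0 0 0 0.1" --pt "0 0.006 -0.001 0 0 0 0.1" --pt "0 0.006 -0.001 0 0 0 0.1"

```text
time_s: 4.15
ee_pos: [0.4898, -0.0352, 0.0838]
eef_rot: [3.141, 0.0, 1.242]
force: [-3.0, -3.1, 2.3]
grip_width: 0.0004
grip_force: 1.7
```

Request:
servo_tool --pt "0 0.006 -0.001 0 0 0 0.1" --pt "0 0.006 -0.002 0 0 0 0.1" --pt "0 0.006 -0.001 0 0 0 0.1" --pt "0 0.006 -0.001 0 0 0 0.09" --pt "0 0.006 -0.002 0 0 0 0.1" --pt "0 0.006 -0.001 0 0 0 0.1" --pt "0 0.006 -0.001 0 0 0 0.1" --pt "0 0 0 0 0 0 0"

```text
time_s: 5.15
ee_pos: [0.5066, 0.0036, 0.0836]
eef_rot: [-3.142, -0.0, 0.556]
force: [-1.4, 0.1, 0.0]
grip_width: 0.0005
grip_force: 0.1
```

```bash
python3 - <<'E'
from h import *
o=ctrl.get_obs();print(o['ee_pos'],o['eef_rot'],o['force'])
P=snap('side','side3.png'); T=snap('top','top3.png')
im=[ortho(q,*AX,.073,.13,400) for q in(T,P)]
cv2.imwrite('pics/ortho3.png',np.hstack(im)[:,:,::-1])
E
```

```text
[0.50658903 0.00359626 0.0835958 ] [-3.14156866e+00 -6.45859617e-05  5.56063881e-01] [-1.37550281  0.12603768  0.033558  ]
```

View pics/ortho3.png

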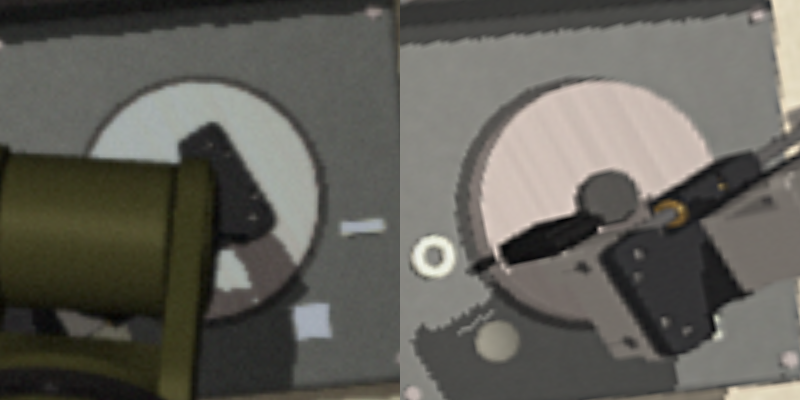

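The side half shows the pointer nose at (478,270), with the ring at (433,257). That puts the pointer at about 2.1 rad in world angle against 1.90 for the ring, which matches the finger's own angle of 2.12. I'm pushing almost to the ring, then measuring again.

```bash
python3 - <<'E'
from h import *
rows([pose(t,.016,.083) for t in np.linspace(2.12,1.925,5)[1:]])
E
```

```text
[[0, 0.003, -0.001, 0.001, 0, 0, 0.06], [0, 0.003, -0, -0, 0, 0, 0.05], [0, 0.003, -0.001, -0, 0, 0, 0.04], [0, 0.003, -0.001, -0, 0, 0, 0.05]]
end [0.5159 0.0115 0.0826] [ 3.141 -0.     0.357]
```

Request:
servo_tool --pt "0 0.003 -0.001 0 0 0 0.06" --pt "0 0.003 0 0 0 0 0.05" --pt "0 0.003 -0.001 0 0 0 0.04" --pt "0 0.003 -0.001 0 0 0 0.05" --pt "0 0 0 0 0 0 0" --pt "0 0 0 0 0 0 0" --pt "0 0 0 0 0 0 0" --pt "0 0 0 0 0 0 0"

```text
time_s: 6.25
ee_pos: [0.5159, 0.0112, 0.0834]
eef_rot: [3.142, 0.0, 0.355]
force: [-0.6, -3.3, 0.5]
grip_width: 0.0005
grip_force: 1.0
```

```bash
python3 - <<'E'
from h import *
o=ctrl.get_obs();print(o['ee_pos'],o['eef_rot'],o['force'])
e=np.array(o['ee_pos'][:2])-AX; print('tab by finger',np.arctan2(e[1],e[0])-np.arcsin(.016/np.hypot(*e)))
P=snap('side','side4.png')
im=[ortho(P,AX[0],AX[1]+.05,z,.09,400) for z in(.065,.073)]
cv2.imwrite('pics/ortho4.png',np.hstack(im)[:,:,::-1])
E
```

```text
[0.51587936 0.01120633 0.08344498] [3.14152016e+00 1.10952899e-04 3.55286740e-01] [-0.63348053 -3.34275983  0.46594497]
tab by finger 1.931014858498929
```

View pics/ortho4.png

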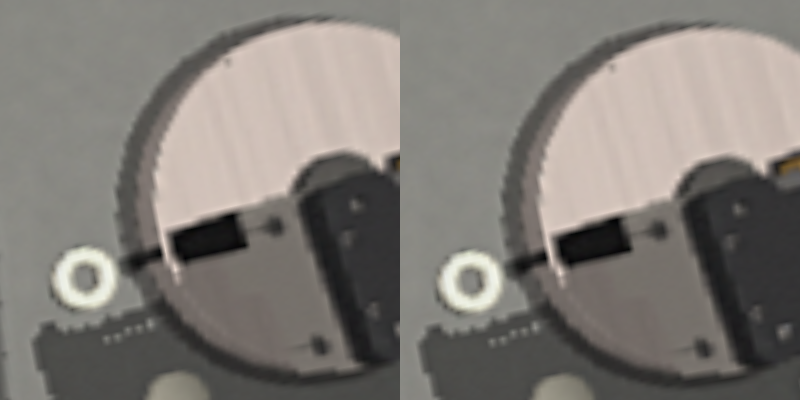

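The right half (z = 73 mm) shows the nose at about (515–545, 267–258), pointing at the ring's centre (470,281). The pointer angle is about 1.90 against 1.903. I'll back off, rise and go to hover beside the start button, then check it with a clear view.

```bash
python3 - <<'E'
from h import *
o=ctrl.get_obs();yw=o['eef_rot'][2];p=np.array(o['ee_pos'])
q=p+np.array([-np.cos(yw)*.012,-np.sin(yw)*.012,0])
w=[(*(p+(q-p)*k/2),yw) for k in(1,2)]+[(q[0],q[1],q[2]+.02*k,yw) for k in range(1,7)]
b=np.array([.450,.342,w[-1][2],1.2]);a=np.array(w[-1])
rows(w+[a+(b-a)*k/8 for k in range(1,9)])
E
```

```text
[[0, -0.006, -0, 0, 0, 0, 0.0], [0, -0.006, -0, 0, 0, 0, 0.0], [0, -0, 0, -0.02, 0, 0, 0.0], [0, -0, 0, -0.02, 0, 0, 0.0], [0, -0, 0, -0.02, 0, 0, 0.0], [0, -0, 0, -0.02, 0, 0, 0.0], [0, -0, 0, -0.02, 0, 0, 0.0], [0, -0, 0, -0.02, 0, 0, 0.0]]
[[0, 0.008, -0.042, -0, 0, 0, -0.11], [0, 0.013, -0.04, -0, 0, 0, -0.1], [0, 0.016, -0.039, -0, 0, 0, -0.11], [0, 0.021, -0.037, -0, 0, 0, -0.1], [0, 0.025, -0.035, -0, 0, 0, -0.11], [0, 0.028, -0.032, -0, 0, 0, -0.1], [0, 0.031, -0.028, -0, 0, 0, -0.11], [0, 0.034, -0.026, -0, 0, 0, -0.1]]
end [0.4497 0.3422 0.2034] [-3.142  0.     1.195]
```

Request:
servo_tool --pt "0 -0.006 0 0 0 0 0" --pt "0 -0.006 0 0 0 0 0" --pt "0 0 0 -0.02 0 0 0" --pt "0 0 0 -0.02 0 0 0" --pt "0 0 0 -0.02 0 0 0" --pt "0 0 0 -0.02 0 0 0" --pt "0 0 0 -0.02 0 0 0" --pt "0 0 0 -0.02 0 0 0"

```text
time_s: 7.3
ee_pos: [0.5044, 0.0071, 0.2042]
eef_rot: [3.142, -0.0, 0.355]
force: [0.4, 0.6, -0.9]
grip_width: 0.0002
grip_force: 0.0
```

Request:
servo_tool --pt "0 0.008 -0.042 0 0 0 -0.11" --pt "0 0.013 -0.04 0 0 0 -0.1" --pt "0 0.016 -0.039 0 0 0 -0.11" --pt "0 0.021 -0.037 0 0 0 -0.1" --pt "0 0.025 -0.035 0 0 0 -0.11" --pt "0 0.028 -0.032 0 0 0 -0.1" --pt "0 0.031 -0.028 0 0 0 -0.11" --pt "0 0.034 -0.026 0 0 0 -0.1"

```text
time_s: 8.3
ee_pos: [0.4494, 0.3434, 0.2035]
eef_rot: [3.142, -0.0, 1.198]
force: [1.0, -1.4, 0.8]
grip_width: 0.0004
grip_force: 0.0
```

```bash
python3 - <<'E'
from h import *
o=ctrl.get_obs();print(o['time_s'],o['ee_pos'],o['eef_rot'],o['force'])
T=snap('top','top5.png');P=snap('side','side5.png')
im=[ortho(q,AX[0],AX[1]+.05,.07,.09,400) for q in(T,P)]
cv2.imwrite('pics/ortho5.png',np.hstack(im)[:,:,::-1])
E
```

```text
8.3 [0.44935689 0.34344132 0.20353018] [ 3.14152158e+00 -3.35217596e-04  1.19823445e+00] [ 1.00783287 -1.38549214  0.7735464 ]
```

View pics/ortho5.png

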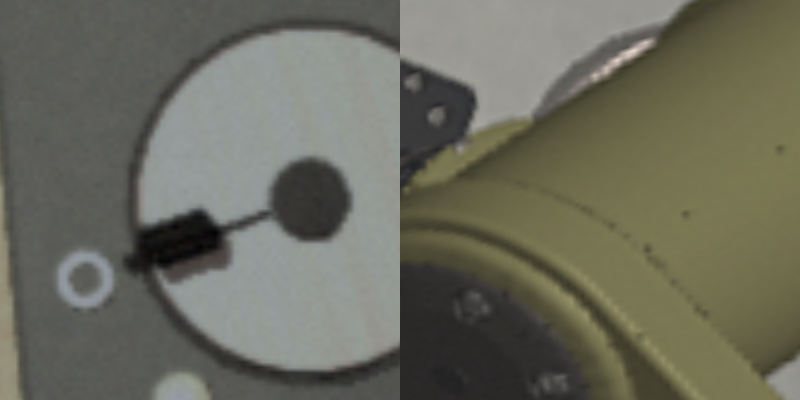

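The top view, now unobstructed, shows the hub at (311,200), the nose at (133,263) and the ring's centre at (84,279). The pointer is within about 0.01 rad of the ring. The arm hides the dial in the side view. Next I press the button.

Request:
servo_tool --pt "0 0 0 0.025 0 0 0" --pt "0 0 0 0.025 0 0 0" --pt "0 0 0 0.025 0 0 0" --pt "0 0 0 0.025 0 0 0" --pt "0 0 0 0.02 0 0 0" --pt "0 0 0 0.011 0 0 0" --pt "0 0 0 0 0 0 0" --pt "0 0 0 0 0 0 0"

```text
time_s: 9.4
ee_pos: [0.4503, 0.3424, 0.0733]
eef_rot: [3.141, -0.001, 1.195]
force: [-0.1, 0.2, 0.2]
grip_width: 0.0005
grip_force: 0.0
```

Request:
servo_tool --pt "0 0 0 0.002 0 0 0" --pt "0 0 0 0.002 0 0 0" --pt "0 0 0 0.002 0 0 0" --pt "0 0 0 0.002 0 0 0" --pt "0 0 0 0.002 0 0 0" --pt "0 0 0 0.002 0 0 0" --pt "0 0 0 0 0 0 0" --pt "0 0 0 0 0 0 0"

```text
time_s: 10.4
ee_pos: [0.4499, 0.3423, 0.0606]
eef_rot: [3.142, -0.0, 1.195]
force: [-0.4, -1.3, 5.0]
grip_width: 0.0007
grip_force: 2.3
```

Request:
servo_tool --pt "0 0 0 0.001 0 0 0" --pt "0 0 0 0.001 0 0 0" --pt "0 0 0 0 0 0 0" --pt "0 0 0 0 0 0 0" --pt "0 0 0 0 0 0 0" --pt "0 0 0 0 0 0 0" --pt "0 0 0 0 0 0 0" --pt "0 0 0 0 0 0 0"

```text
time_s: 11.4
ee_pos: [0.45, 0.3424, 0.06]
eef_rot: [3.141, -0.001, 1.195]
force: [-7.1, -4.6, 20.2]
grip_width: 0.0003
grip_force: 10.3
```

The force rose to 20 N with the finger no longer moving, so the button is against its stop. Now I rise clear.

Request:
servo_tool --pt "0 0 0 -0.005 0 0 0" --pt "0 0 0 -0.01 0 0 0" --pt "0 0 0 -0.02 0 0 0" --pt "0 0 0 -0.025 0 0 0" --pt "0 0 0 -0.025 0 0 0" --pt "0 0 0 -0.025 0 0 0" --pt "0 0 0 -0.02 0 0 0" --pt "0 0 0 0 0 0 0"

```text
time_s: 12.4
ee_pos: [0.4503, 0.3425, 0.1896]
eef_rot: [3.14, -0.002, 1.195]
force: [-0.5, 0.4, -0.4]
grip_width: 0.0007
grip_force: 0.0
```

```bash
python3 - <<'E'
from h import *
o=ctrl.get_obs();print(o['time_s'],o['ee_pos'],o['force'])
T=snap('top','top6.png'); a=load('top5.png')
d=np.abs(T['pixels'].astype(int)-a['pixels']).max(2)[130:310,240:380]; print('dial change',d.mean(),d.max(),(d>60).sum())
cv2.imwrite('pics/top6b.png',T['pixels'][:,:,::-1])
E
```

```text
12.4 [0.45028624 0.34250915 0.18963953] [-0.52127     0.37351578 -0.40788498]
dial change 3.4231349206349204 18 0
```

View pics/top6b.png

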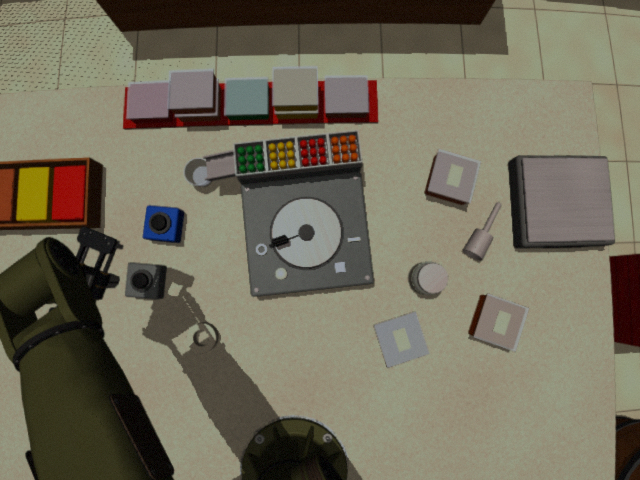

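The top view shows the pointer at (265,246) aimed at the ring (261,249). The grey button at (142,281) is released, the gripper is clear, and the bystanders are where they started. I'm handing in.

```bash
python3 -c "from station import ctrl; print(ctrl.hand_in())"
```

```text
the job is handed in; nothing more can be done
None
```

The selector points at the ring label to within about 0.01 rad by the top camera, the start button was then pressed to its stop and released, the loose things look undisturbed, and the job was handed in at about 12.4 s; no verdict came back.

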